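# Close a pressure vessel in the screw press

## Task

Stand the steel sample vessel in the round seat of the small closing press, swing the press's blue arm over it as far as it goes, and turn the black T-handle clockwise until the loose white lid has been pushed fully home and the vessel is firmly clamped. You will feel the handle turn stiffly at first and then grow much stiffer: stop at a firm hand-tight, about 0.45 N m, without overtightening, and leave the vessel clamped and the things round about undisturbed.

Things in the scene. Friction and masses are not known exactly. Their poses are not given: they have to be found in the camera images.
- press: Closing press, fixed to the bench: grey base plate, round aluminium seat, steel column, blue swing arm with a screw at its end. Origin on the bench under the seat's centre, z up. The column's axis stands at (0.0849, -0.0849) in this frame (120 mm from the seat). Loose, the screw turns against about 0.25 N m; once the lid is home it climbs by about 0.35 N m per rad; firmly clamped is 0.38 to 0.54 N m. It is self-locking.
- seat (a point): Centre of the floor of the round seat, 19 mm above the bench. The seat is a cup of 58 mm bore, 8 mm deep, its rim 74 mm across outside; axes as the press.
- vessel_mid (a point): Point on the axis of the loose steel vessel, 36 mm above its underside; z is its axis. Steel cylinder 50 mm across, 60 mm high, about 0.45 kg, upright, with a white push-in lid on top (46 mm across) over an orange seal ring. The rings differ in thickness: fully home, the lid's top is 72 to 76 mm above the underside, each time differently; at first it stands up to 2 mm prouder. Grip the steel body.
- press_arm (a joint): Swing of the blue arm about the column, rad: 0 to 0.2 parked clear of the seat, 1.5 at its stop, where the screw is right over the seat; grows as the arm swings clockwise seen from above. A stiff pivot (about 0.3 N m) holds it where it is left. Column to screw 120 mm; arm 24 mm wide (34 to 40 mm bosses at its ends), top 131 mm above the bench.
- t_handle (a point): Centre of the black T-handle bar on the screw at the arm's end, about 0.18 m above the bench. Bar 76 mm long along this point's x, 12 mm wide along y with flat sides, 14 mm high along z (up). Clockwise from above screws down, 2.4 mm per rad; the handle sinks with it. The screw's foot is 80 mm below this point and starts clear of the proudest lid.
- slide_box_c (a point): Black slide box, 71 x 94 x 35 mm, a bystander; its centre.
- white_bottle_c (a point): Small white bottle with blue cap, 34 mm wide, 61 mm high, a bystander; its centre.
- cup_c (a point): White specimen cup with blue lid, 65 mm wide and high, a bystander; its centre.
- alcohol_bottle_c (a point): Clear bottle with blue and white label, 52 mm wide, 153 mm high, a bystander; its centre.
- vial_a_c (a point): White dropper vial with orange cap, 22 mm wide, 58 mm high, a bystander; its centre.

How it is judged:
By the outcome, as a careful person would: the job done as asked, in the order asked, and still so for the second after the job is handed in, with the robot touching nothing.
It also fails if it takes over 72 s, if anything falls off the work surface, if the arm or the gripper's body presses on something with over 40 N, if the wrist force passes 120 N, or if a joint passes its speed limit or range.

## Robot

A 6-joint arm with a two-finger parallel gripper is mounted at the origin on a cart in front of the work surface, level with it; the furniture and walls round the work are solid. World frame = base frame: x ahead of the robot, y to its left, z up, the work surface at z = 0. Lengths are in m, angles in rad, forces in N, time in s.
With the tool pointing down it reaches from about 0.225 to 0.875 m from the base axis. Payload 3.4 kg.
Tool frame: the origin (TCP) lies at the very end of the fingers, on their centre line; the grasp point (between the pads) lies 19 mm behind it; z points along the fingers, y is the line along which they close (so a half turn about z gives the same grasp; the last joint's range is limited). The gripper opens to 85 mm and grips with 20 to 120 N. Pads are 22 mm wide; open, the fingers measure 114 mm over their backs; the gripper's body (76 mm by 85 mm) begins 54 mm behind the grasp point. The pads swing forward as they close: fully open they stand 13 mm farther back than shut.
Start: joints at [-1.402, 0.276, 1.505, -0, 1.361, -0.121], TCP at [0.164, -0.551, 0.231] pointing down, gripper open.
Joint ranges: [-2.89, 2.89], [-0.75, 2.08], [0.22, 2.7], [-1.18, 4.32], [0.11, 2.71], [-2.7, 2.7]. Speed limits (rad/s): [2.57, 2.57, 3.14, 3.14, 3.14, 3.14].

## Interface

Orientations are given as a unit quaternion [w, x, y, z].
In Python, from rig import get_state, optics, sign_off gives the robot as it stands.
- The arm moves only by the tool send_rows, never from a script. Its argument "increments" is a list of rows, each an object with "gripper": the gripper's target within -1 to 1 (shut at 1, half-way at 0, fully open at -1); "linear": the shift along the world's x, y, z in m, a list of three; "delta_rot": the turn, a rotation vector about the world's x, y, z in rad, a list of three. In form: [{"gripper": gripper, "linear": [dx, dy, dz], "delta_rot": [rx, ry, rz]}, ...]. A call has 1 to 8 rows; each row is the pose to reach, as a shift and turn from the pose commanded when the call began; what a row does not reach only later rows make up. A row lasts 1/10 s, in which the tool goes at most 50 mm and 8.59 degrees, less where a joint would pass 70% of its speed; a pose out of reach is approached as far as the arm can. A call with a gripper value outside its range is refused whole. The fingers move at their own pace and stop on an object; "newtons" is the grip in N (left out, the last holds). Time passes only in rows, so rows that repeat a pose let the fingers close. It gives the time, the measured TCP pose, the force, the opening and the grip force at its end, in the units of the state.
- get_state(): the state, without advancing time (a new reading comes with each control period).
- optics.get_image(name): name is "scene" or "top" or "wrist"; returns a dict with "pixels" (384x512x3 uint8, blue, green, red), "K" (3x3 intrinsics, pixels), "rvec" (rotation vector, rad) and "tvec" (3), from world to camera coordinates, as OpenCV has them; the wrist camera has in their place "T_tool_cam" (4x4, takes a point from camera to tool coordinates, whose origin is the TCP and whose axes are the flange's). Camera axes: x right, y down, z forward; pixel columns grow to the right and rows downward; lengths in m; the calibration is good to about 2 mm. A picture is of the moment at which its call begins: read the wrist's pose just before it. There is no depth.
- sign_off(): hands the job in; it is judged then, once.
The state is a dict: "clock": time; "qpos": joint angles; "qd": joint speeds; "effort": joint torques, N m; "position": TCP position; "ee_rot": TCP orientation; "contact_force": force on the tool from outside, world axes, zero at the start; "moment": the same for the moment, N m; "width": finger opening in m; "gripper_force": force on a finger pad.
Only numpy, scipy, OpenCV 4.12 (cv2) and the standard library are available. Lean on these libraries where they do the work, as an engineer would, in place of code of your own. Each camera call takes 0.05 s, during which the arm holds its last target. There are 200 camera calls.

## Working session

There is one attempt and no reset: what is moved stays moved. The work goes in short steps, Python scripts to look and compute and a tool call to move; the robot and the scene stay as the last step left them, time stands still between calls to the robot, and variables do not carry over. Pictures are saved under pics/ and viewed, at most 10 in all, crops included, and the job is handed in when it is done.

Besides the shell and the picture viewer there is one more tool, called after "Emit:" by a JSON object that holds its "op" and its "data". send_rows: Moves the arm, as the interface text tells. Its arguments: {"type":"object","properties":{"increments":{"type":"array"},"newtons":{"type":"number"}},"required":["increments"]}

```bash
mkdir -p pics
cat > h.py <<'E'
import numpy as np,cv2
from rig import get_state,optics
def snap(n,f):
    s=get_state();d=optics.get_image(n);cv2.imwrite(f'pics/{f}.png',d['pixels']);np.save(f'pics/{f}.npy',dict(d,state=s),allow_pickle=True);return d
def load(f): return np.load(f'pics/{f}.npy',allow_pickle=True).item()
def P(d):
    R=cv2.Rodrigues(np.array(d['rvec'],float))[0];return R,np.array(d['tvec'],float).reshape(3)
def ray(d,u,v,z):
    R,t=P(d);c=-R.T@t;r=R.T@np.linalg.inv(d['K'])@[u,v,1];return c+r*(z-c[2])/r[2]
def proj(d,X):
    return cv2.projectPoints(np.array(X,float).reshape(-1,3),np.array(d['rvec'],float),np.array(d['tvec'],float),np.array(d['K']),None)[0].reshape(-1,2)
E
python3 - <<'E'
from h import *
a=snap('top','t0');b=snap('scene','s0')
for n,d in(('t0',a),('s0',b)):
    R,t=P(d);print(-R.T@t,d['K'][0],R[2]);cv2.imwrite(f'pics/{n}b.png',cv2.resize(d['pixels'],(800,600),interpolation=cv2.INTER_CUBIC))
print(get_state())
E
```

```text
[ 0.29608826 -0.02470828  1.4514923 ] [431.44265236   0.         257.09716669] [ 0.17881048  0.00196605 -0.98388157]
[0.16517651 0.68866825 0.82217357] [357.75429341   0.         248.32628151] [ 0.36425495 -0.66259165 -0.65443918]
{'clock': 0.1, 'qpos': array([-1.40197408e+00,  2.76534046e-01,  1.50600823e+00, -5.65975304e-06,
        1.36073035e+00, -1.21001090e-01]), 'qd': array([ 0.00036685, -0.00088001, -0.00365584,  0.00082619, -0.00061371,
        0.00229761]), 'effort': array([ 1.37137802e-03, -4.17698765e+01, -2.46406227e+01, -1.43036291e-04,
        5.85454502e-03,  1.03280883e-06]), 'position': array([ 0.16423587, -0.55054281,  0.23052425]), 'ee_rot': array([-8.39680602e-04,  9.89518230e-01,  1.44405561e-01, -2.28490392e-05]), 'contact_force': array([-0.33092929, -0.03126156, -0.20492173]), 'moment': array([ 0.01660319, -0.01716918, -0.03617222]), 'gripper_force': 0.0, 'width': 0.085372891466492}
```

View pics/t0b.png

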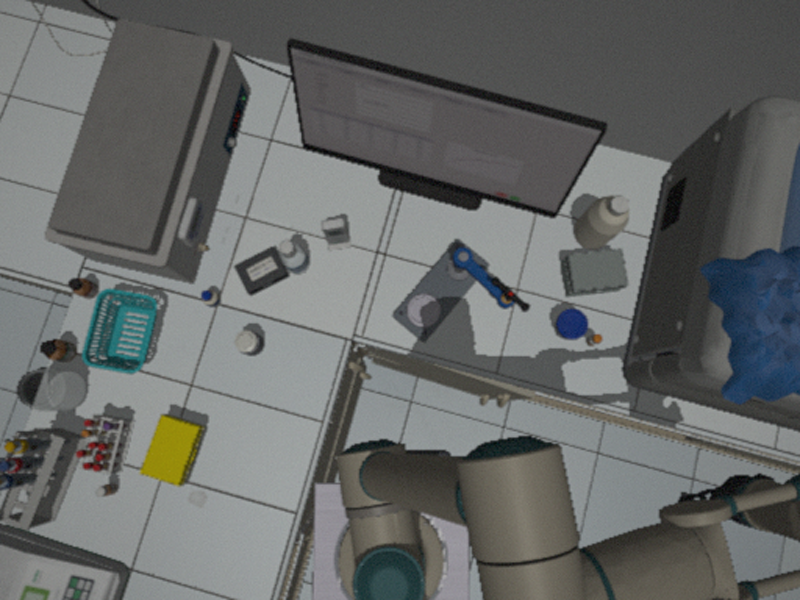

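View pics/s0b.png

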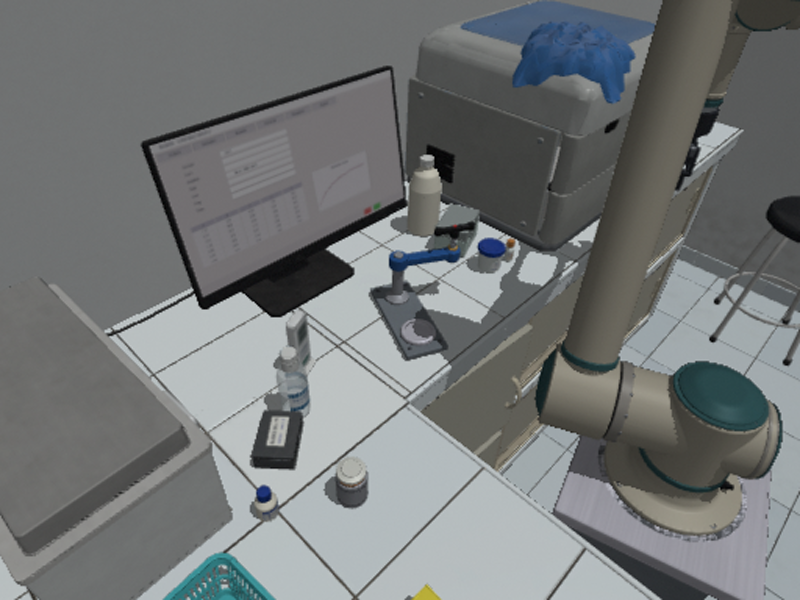

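The top view shows the vessel at about (248,341), the seat (422,311), the column (460,256) and the T-handle (514,298), in 800-px coordinates. In the scene view the vessel is at (351,480), the seat at (420,331) and the handle at about (455,230). I'll zoom in on these for precision.

Run:
```python
from h import *
t=load('t0');s=load('s0')
def crop(d,u,v,w,h,k): return cv2.resize(d['pixels'][v:v+h,u:u+w],None,fx=k,fy=k,interpolation=cv2.INTER_CUBIC)
A=crop(t,245,145,100,75,4) # press top
B=crop(t,130,190,100,75,4) # vessel top
C=crop(s,230,130,100,75,4)
C2=crop(s,190,280,100,75,4)
cv2.imwrite('pics/c1.png',np.vstack([np.hstack([A,B]),np.hstack([C,C2])]))
```

```text
(no output)
```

View pics/c1.png

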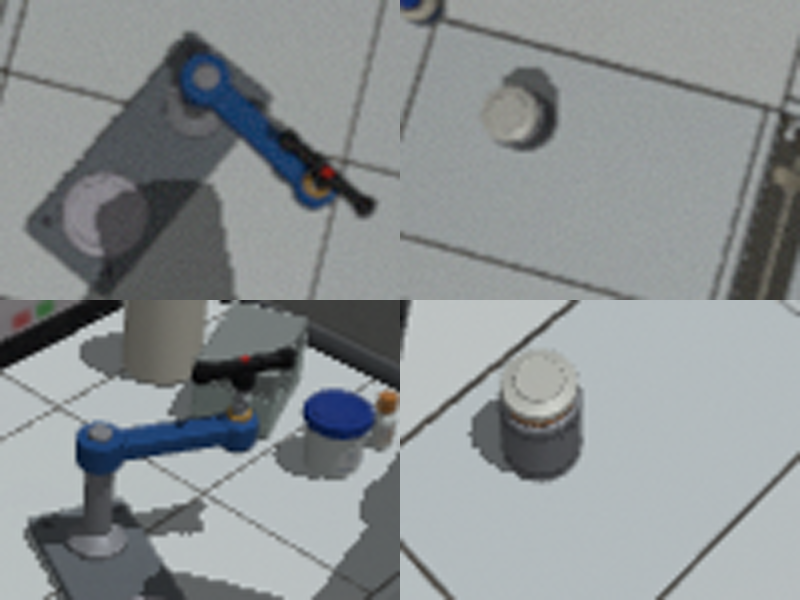

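Run:
```python
from h import *
t=load('t0');s=load('s0')
k=-.375
def T(u,v):return 245+u/4+k,145+v/4+k
def V(u,v):return 130+(u-400)/4+k,190+v/4+k
def S(u,v):return 230+u/4+k,130+(v-300)/4+k
def W(u,v):return 190+(u-400)/4+k,280+(v-300)/4+k
seat=ray(t,*T(105,214),.027);print('seat',seat, 'scene', ray(s,418/1.5625,331/1.5625,.027))
print('col',ray(t,*T(206,76),.133),ray(s,*S(101,433),.133))
h=ray(t,*T(326,174),.188);print('handle',h,ray(s,*S(245,358),.188))
a,b=ray(t,*T(282,133),.18),ray(t,*T(368,208),.18);print('bar',a,b,np.arctan2(*(b-a)[1::-1]))
a,b=ray(s,*S(197,370),.18),ray(s,*S(292,356),.18);print('barS',a,b,np.arctan2(*(b-a)[1::-1]))
print('screwboss top',ray(t,*T(316,186),.131))
print('vessel',ray(t,*V(511,113),.075),ray(s,*W(540,378),.075))
```

```text
seat [ 0.51149013 -0.06798602  0.027     ] scene [ 0.50630897 -0.06226428  0.027     ]
col [ 0.60501063 -0.1441742   0.133     ] [ 0.60118328 -0.14388574  0.133     ]
handle [ 0.51768424 -0.22737799  0.188     ] [ 0.5163606  -0.22610008  0.188     ]
bar [ 0.55025087 -0.19641722  0.18      ] [ 0.49346147 -0.25929416  0.18      ] -2.305367364254189
barS [ 0.54659972 -0.20160991  0.18      ] [ 0.4891213  -0.26033439  0.18      ] -2.345471832461264
screwboss top [ 0.51820895 -0.22852686  0.131     ]
vessel [0.43925638 0.29679318 0.075     ] [0.436636  0.2984937 0.075    ]
```

Emit:
{"op": "send_rows", "data": {"increments": [{"gripper":-1,"linear":[0.015,0.0465,0],"delta_rot":[0,0,0]},{"gripper":-1,"linear":[0.03,0.093,0],"delta_rot":[0,0,0]},{"gripper":-1,"linear":[0.045,0.1395,0],"delta_rot":[0,0,0]},{"gripper":-1,"linear":[0.06,0.186,0],"delta_rot":[0,0,0]},{"gripper":-1,"linear":[0.075,0.2325,0],"delta_rot":[0,0,0]},{"gripper":-1,"linear":[0.09,0.279,0],"delta_rot":[0,0,0]},{"gripper":-1,"linear":[0.105,0.3255,0],"delta_rot":[0,0,0]},{"gripper":-1,"linear":[0.12,0.372,0],"delta_rot":[0,0,0]}]}}

```text
clock: 0.9
position: [0.2842, -0.1771, 0.2312]
ee_rot: [0.0, 0.99, 0.144, 0.0]
contact_force: [1.7, 0.2, -0.0]
width: 0.0851
gripper_force: 0.0
```

Emit:
{"op": "send_rows", "data": {"increments": [{"gripper":-1,"linear":[0.015,0.0465,0],"delta_rot":[0,0,0]},{"gripper":-1,"linear":[0.03,0.093,0],"delta_rot":[0,0,0]},{"gripper":-1,"linear":[0.045,0.1395,0],"delta_rot":[0,0,0]},{"gripper":-1,"linear":[0.06,0.186,0],"delta_rot":[0,0,0]},{"gripper":-1,"linear":[0.075,0.2325,0],"delta_rot":[0,0,0]},{"gripper":-1,"linear":[0.09,0.279,0],"delta_rot":[0,0,0]},{"gripper":-1,"linear":[0.105,0.3255,0],"delta_rot":[0,0,0]},{"gripper":-1,"linear":[0.12,0.372,0],"delta_rot":[0,0,0]}]}}

```text
clock: 1.7
position: [0.4042, 0.1951, 0.2311]
ee_rot: [0.0, 0.989, 0.145, -0.0]
contact_force: [1.3, -1.2, 0.3]
width: 0.0855
gripper_force: 0.0
```

Emit:
{"op": "send_rows", "data": {"increments": [{"gripper":-1,"linear":[0.012,0.04,-0.01],"delta_rot":[0,0,0]},{"gripper":-1,"linear":[0.024,0.08,-0.02],"delta_rot":[0,0,0]},{"gripper":-1,"linear":[0.033,0.104,-0.03],"delta_rot":[0,0,0]},{"gripper":-1,"linear":[0.033,0.104,-0.03],"delta_rot":[0,0,0]},{"gripper":-1,"linear":[0.033,0.104,-0.03],"delta_rot":[0,0,0]}]}}

```text
clock: 2.2
position: [0.4366, 0.2967, 0.2005]
ee_rot: [0.001, 0.989, 0.145, -0.001]
contact_force: [0.6, -0.1, 0.3]
width: 0.0852
gripper_force: 0.0
```

```bash
cat >> h.py <<'E'
from scipy.spatial.transform import Rotation as Ro
def wristify(d):
    s=d['state'];q=np.array(s['ee_rot']);T=np.eye(4);T[:3,:3]=Ro.from_quat(q[[1,2,3,0]]).as_matrix();T[:3,3]=s['position']
    M=np.linalg.inv(T@np.array(d['T_tool_cam']));d['rvec']=cv2.Rodrigues(M[:3,:3])[0];d['tvec']=M[:3,3];return d
E
python3 - <<'E'
from h import *
snap('wrist','w1');d=wristify(load('w1'));print(np.round(d['T_tool_cam'],3),d['K'][0]);t=proj(d,[[.438,.2975,.075],[.438,.2975,0],d['state']['position']]);print(t,d['state']['position'])
cv2.imwrite('pics/w1b.png',cv2.resize(d['pixels'],(800,600)))
E
```

```text
[[ 0.001 -0.957 -0.289  0.073]
 [ 1.     0.002 -0.001  0.   ]
 [ 0.001 -0.289  0.957 -0.143]
 [ 0.     0.     0.     1.   ]] [321.68468369   0.         250.22265606]
[[249.7247208  185.99998185]
 [249.84772637 168.04277636]
 [249.98832103 255.51999216]] [0.43663622 0.29672227 0.20049813]
```

View pics/w1b.png

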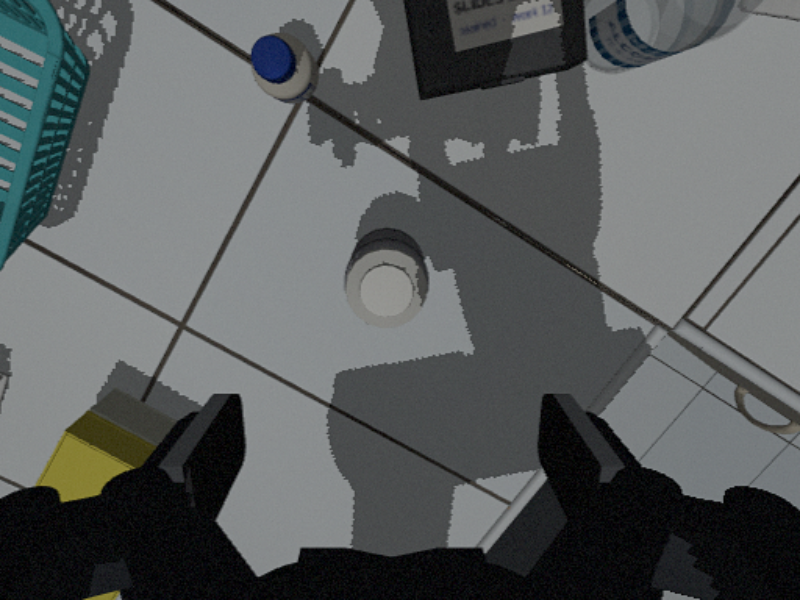

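The wrist view shows the lid centred at about (386,289) of 800×600, with clear space around it.

Run:
```python
from h import *
d=wristify(load('w1'));print(ray(d,386/1.5625,289/1.5625,.075))
```

```text
[0.43822163 0.29998098 0.075     ]
```

Emit:
{"op": "send_rows", "data": {"increments": [{"gripper":-1,"linear":[0.0015,0.0025,-0.05],"delta_rot":[0,0,0]},{"gripper":-1,"linear":[0.0015,0.0025,-0.095],"delta_rot":[0,0,0]},{"gripper":-1,"linear":[0.0015,0.0025,-0.14],"delta_rot":[0,0,0]},{"gripper":-1,"linear":[0.0015,0.0025,-0.183],"delta_rot":[0,0,0]},{"gripper":0,"linear":[0.0015,0.0025,-0.183],"delta_rot":[0,0,0]},{"gripper":1,"linear":[0.0015,0.0025,-0.183],"delta_rot":[0,0,0]},{"gripper":1,"linear":[0.0015,0.0025,-0.183],"delta_rot":[0,0,0]},{"gripper":1,"linear":[0.0015,0.0025,-0.183],"delta_rot":[0,0,0]}], "newtons": 50}}

```text
clock: 3.05
position: [0.4407, 0.3, 0.0209]
ee_rot: [-0.001, 0.99, 0.144, 0.002]
contact_force: [0.9, -1.0, 1.8]
width: 0.0491
gripper_force: 52.5
```

Emit:
{"op": "send_rows", "data": {"increments": [{"gripper":1,"linear":[0,0,0],"delta_rot":[0,0,0]},{"gripper":1,"linear":[0,0,0],"delta_rot":[0,0,0]}]}}

```text
clock: 3.25
position: [0.4406, 0.3, 0.0208]
ee_rot: [-0.0, 0.99, 0.144, 0.002]
contact_force: [-0.4, -1.9, 7.4]
width: 0.0486
gripper_force: 53.1
```

Emit:
{"op": "send_rows", "data": {"increments": [{"gripper":1,"linear":[0,0,0.02],"delta_rot":[0,0,0]},{"gripper":1,"linear":[0,0,0.06],"delta_rot":[0,0,0]},{"gripper":1,"linear":[0,-0.01,0.1],"delta_rot":[0,0,0]},{"gripper":1,"linear":[-0.005,-0.04,0.13],"delta_rot":[0,0,0]},{"gripper":1,"linear":[-0.01,-0.08,0.15],"delta_rot":[0,0,0]},{"gripper":1,"linear":[-0.015,-0.12,0.16],"delta_rot":[0,0,0]},{"gripper":1,"linear":[-0.02,-0.165,0.16],"delta_rot":[0,0,0]},{"gripper":1,"linear":[-0.025,-0.21,0.16],"delta_rot":[0,0,0]}]}}

```text
clock: 4.05
position: [0.4128, 0.0881, 0.179]
ee_rot: [0.0, 0.989, 0.145, 0.001]
contact_force: [1.4, -0.8, -5.4]
width: 0.0491
gripper_force: 53.8
```

Emit:
{"op": "send_rows", "data": {"increments": [{"gripper":1,"linear":[0,-0.045,0],"delta_rot":[0,0,0]},{"gripper":1,"linear":[-0.005,-0.09,0],"delta_rot":[0,0,0]},{"gripper":1,"linear":[-0.01,-0.13,0],"delta_rot":[0,0,0]},{"gripper":1,"linear":[-0.01,-0.16,0],"delta_rot":[0,0,0]},{"gripper":1,"linear":[-0.01,-0.17,0],"delta_rot":[0,0,0]},{"gripper":1,"linear":[-0.01,-0.17,0],"delta_rot":[0,0,0]},{"gripper":1,"linear":[-0.01,-0.17,0],"delta_rot":[0,0,0]}]}}

```text
clock: 4.75
position: [0.4033, -0.0796, 0.1782]
ee_rot: [-0.001, 0.99, 0.144, -0.0]
contact_force: [-0.2, 1.0, -5.0]
width: 0.0487
gripper_force: 53.9
```

Run:
```python
from h import *
snap('wrist','w2');d=wristify(load('w2'));print(proj(d,[[.510,-.066,.027],[.603,-.144,.133],[.517,-.227,.188]])*1.5625,d['state']['position'],d['state']['ee_rot'])
cv2.imwrite('pics/w2b.png',cv2.resize(d['pixels'],(800,600)))
```

```text
[[ 424.10701384   91.83003688]
 [ 787.8021921  -191.71807766]
 [1069.94510185  182.10289156]] [ 0.40326174 -0.07956621  0.17820457] [-7.13698468e-04  9.89545608e-01  1.44218333e-01 -2.29788540e-04]
```

View pics/w2b.png

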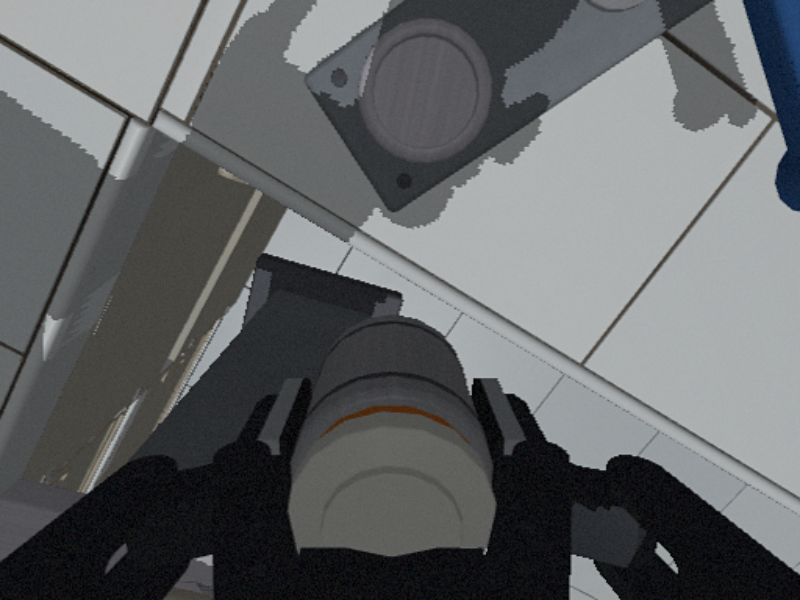

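Run:
```python
from h import *
d=wristify(load('w2'));p=np.array(d['state']['position']);x=np.array([np.cos(.29),np.sin(.29),0])
for o in(-.004,-.002,0,.002):print(o,proj(d,[p+x*(.025+o)-[0,0,.0208],p+x*(.023+o)+[0,0,.053]])[:]*1.5625)
print(ray(d,425/1.5625,90/1.5625,.027))
```

```text
-0.004 [[390.85286133 315.30373809]
 [389.70339847 436.07619985]]
-0.002 [[390.85625456 309.70340718]
 [389.70256504 427.27896016]]
0 [[390.85967081 304.06509027]
 [389.70172201 418.38038038]]
0.002 [[390.8631103  298.38839957]
 [389.70086921 409.37869927]]
[ 0.51100905 -0.06618336  0.027     ]
```

Emit:
{"op": "send_rows", "data": {"increments": [{"gripper":1,"linear":[0.04,0.005,0],"delta_rot":[0,0,0]},{"gripper":1,"linear":[0.08,0.01,0],"delta_rot":[0,0,0]},{"gripper":1,"linear":[0.11,0.0145,0],"delta_rot":[0,0,0]},{"gripper":1,"linear":[0.11,0.0145,-0.04],"delta_rot":[0,0,0]},{"gripper":1,"linear":[0.11,0.0145,-0.08],"delta_rot":[0,0,0]},{"gripper":1,"linear":[0.11,0.0145,-0.11],"delta_rot":[0,0,0]},{"gripper":1,"linear":[0.11,0.0145,-0.12],"delta_rot":[0,0,0]},{"gripper":1,"linear":[0.11,0.0145,-0.12],"delta_rot":[0,0,0]}]}}

```text
clock: 5.6
position: [0.5128, -0.0646, 0.0571]
ee_rot: [-0.001, 0.989, 0.145, -0.002]
contact_force: [0.2, 0.2, -4.9]
width: 0.0491
gripper_force: 53.7
```

Emit:
{"op": "send_rows", "data": {"increments": [{"gripper":1,"linear":[0,0,-0.004],"delta_rot":[0,0,0]},{"gripper":1,"linear":[0,0,-0.008],"delta_rot":[0,0,0]},{"gripper":1,"linear":[0,0,-0.012],"delta_rot":[0,0,0]},{"gripper":1,"linear":[0,0,-0.015],"delta_rot":[0,0,0]},{"gripper":1,"linear":[0,0,-0.015],"delta_rot":[0,0,0]}]}}

```text
clock: 6.1
position: [0.5136, -0.0661, 0.0433]
ee_rot: [0.0, 0.99, 0.144, -0.0]
contact_force: [-0.9, -0.1, -4.8]
width: 0.0488
gripper_force: 53.7
```

Emit:
{"op": "send_rows", "data": {"increments": [{"gripper":1,"linear":[0,0,-0.001],"delta_rot":[0,0,0]},{"gripper":1,"linear":[0,0,-0.002],"delta_rot":[0,0,0]},{"gripper":1,"linear":[0,0,-0.003],"delta_rot":[0,0,0]},{"gripper":1,"linear":[0,0,-0.003],"delta_rot":[0,0,0]}]}}

```text
clock: 6.5
position: [0.5137, -0.066, 0.0402]
ee_rot: [-0.0, 0.99, 0.144, -0.0]
contact_force: [-0.1, 0.2, -5.9]
width: 0.0488
gripper_force: 53.7
```

Emit:
{"op": "send_rows", "data": {"increments": [{"gripper":1,"linear":[0,0,-0.001],"delta_rot":[0,0,0]},{"gripper":1,"linear":[0,0,-0.002],"delta_rot":[0,0,0]},{"gripper":1,"linear":[0,0,-0.002],"delta_rot":[0,0,0]}]}}

```text
clock: 6.8
position: [0.5138, -0.0661, 0.0399]
ee_rot: [0.0, 0.99, 0.144, 0.0]
contact_force: [-3.4, 1.2, 6.4]
width: 0.0492
gripper_force: 55.5
```

Emit:
{"op": "send_rows", "data": {"increments": [{"gripper":-0.3,"linear":[0,0,0],"delta_rot":[0,0,0]},{"gripper":-1,"linear":[0,0,0],"delta_rot":[0,0,0]},{"gripper":-1,"linear":[0,0,0],"delta_rot":[0,0,0]},{"gripper":-1,"linear":[0,0,0],"delta_rot":[0,0,0]},{"gripper":-1,"linear":[0,0,0],"delta_rot":[0,0,0]},{"gripper":-1,"linear":[0,0,0.03],"delta_rot":[0,0,0]},{"gripper":-1,"linear":[0,0,0.075],"delta_rot":[0,0,0]},{"gripper":-1,"linear":[0,0,0.12],"delta_rot":[0,0,0]}]}}

```text
clock: 7.6
position: [0.5132, -0.0659, 0.159]
ee_rot: [-0.0, 0.99, 0.144, -0.001]
contact_force: [1.6, -0.9, -0.6]
width: 0.0857
gripper_force: 0.0
```

Emit:
{"op": "send_rows", "data": {"increments": [{"gripper":-1,"linear":[-0.03,-0.02,0.045],"delta_rot":[0,0,0]},{"gripper":-1,"linear":[-0.06,-0.05,0.07],"delta_rot":[0,0,0]},{"gripper":-1,"linear":[-0.08,-0.08,0.09],"delta_rot":[0,0,0]},{"gripper":-1,"linear":[-0.08,-0.08,0.09],"delta_rot":[0,0,0]},{"gripper":-1,"linear":[-0.08,-0.08,0.09],"delta_rot":[0,0,0]}]}}

```text
clock: 8.1
position: [0.4338, -0.1465, 0.2488]
ee_rot: [0.0, 0.99, 0.143, 0.001]
contact_force: [-0.3, -0.5, -0.0]
width: 0.0859
gripper_force: 0.0
```

Run:
```python
from h import *
s=get_state();print(s['qpos'],s['position'],s['clock'])
snap('wrist','w3');d=wristify(load('w3'));print(proj(d,[[.5105,-.066,.092],[.603,-.144,.133],[.517,-.227,.187]])*1.5625)
cv2.imwrite('pics/w3b.png',cv2.resize(d['pixels'],(800,600)))
```

```text
[-4.78438370e-01  8.61693879e-02  1.70480833e+00  7.20035150e-04
  1.34907754e+00  8.04788704e-01] [ 0.43375676 -0.14649155  0.2487513 ] 8.1
[[291.77870394 112.40840428]
 [494.70346303 -56.46868093]
 [643.74706077 198.56281456]]
```

View pics/w3b.png

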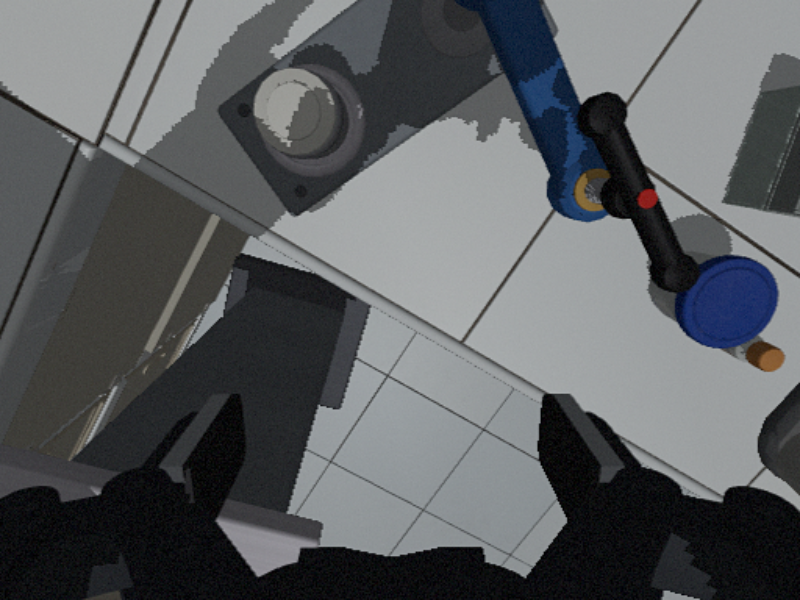

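The vessel stands in the seat: its lid is at (293,108) inside the rim. The T-handle has its red centre at (648,199) and bar ends at (603,115) and (676,272).

Run:
```python
from h import *
d=wristify(load('w3'));k=1/1.5625
print(ray(d,648*k,199*k,.187))
a,b=ray(d,603*k,115*k,.182),ray(d,676*k,272*k,.182);print(a,b,(a+b)/2,np.linalg.norm(a-b),np.arctan2(*(a-b)[1::-1]))
print('boss',ray(d,590*k,190*k,.131),'vessel',ray(d,292*k,108*k,.094))
```

```text
[ 0.51732587 -0.22869797  0.187     ]
[ 0.54214027 -0.20070205  0.182     ] [ 0.49308356 -0.255616    0.182     ] [ 0.51761192 -0.22815902  0.182     ] 0.0736349360266689 0.8416742300530236
boss [ 0.51677288 -0.22683387  0.131     ] vessel [ 0.51271072 -0.06599289  0.094     ]
```

Emit:
{"op": "send_rows", "data": {"increments": [{"gripper":-1,"linear":[0.022,-0.022,0],"delta_rot":[0,0,0.135]},{"gripper":-1,"linear":[0.044,-0.044,0],"delta_rot":[0,0,0.27]},{"gripper":-1,"linear":[0.066,-0.066,-0.01],"delta_rot":[0,0,0.405]},{"gripper":-1,"linear":[0.0835,-0.0815,-0.03],"delta_rot":[0,0,0.54]},{"gripper":-0.3,"linear":[0.0835,-0.0815,-0.055],"delta_rot":[0,0,0.54]},{"gripper":0,"linear":[0.0835,-0.0815,-0.0765],"delta_rot":[0,0,0.54]},{"gripper":0,"linear":[0.0835,-0.0815,-0.0765],"delta_rot":[0,0,0.54]},{"gripper":0,"linear":[0.0835,-0.0815,-0.0765],"delta_rot":[0,0,0.54]}]}}

```text
clock: 8.95
position: [0.5176, -0.2263, 0.1707]
ee_rot: [-0.001, 0.915, 0.404, -0.001]
contact_force: [0.6, -0.4, 0.5]
width: 0.0428
gripper_force: 0.0
```

Run:
```python
from h import *
s=get_state();print(s['position'],s['ee_rot'],s['moment'],s['width'],s['qpos'])
snap('wrist','w4');d=load('w4')
e=snap('scene','s4')
a=cv2.resize(d['pixels'],(512,384));b=cv2.resize(e['pixels'][100:220,220:320],None,fx=2.8,fy=2.8,interpolation=cv2.INTER_CUBIC)
c=np.zeros((384,800,3),np.uint8);c[:,:512]=a;c[:336,512:792]=b;cv2.imwrite('pics/c4.png',c)
```

```text
[ 0.5175632  -0.22628488  0.17068728] [-1.17448339e-03  9.14840111e-01  4.03814066e-01 -6.26162727e-04] [-0.00924032 -0.07667058 -0.00174591] 0.04280430656903282 [-5.35564327e-01  3.02417278e-01  1.62266677e+00  3.66851108e-04
  1.21914820e+00  2.03740142e-01]
```

View pics/c4.png

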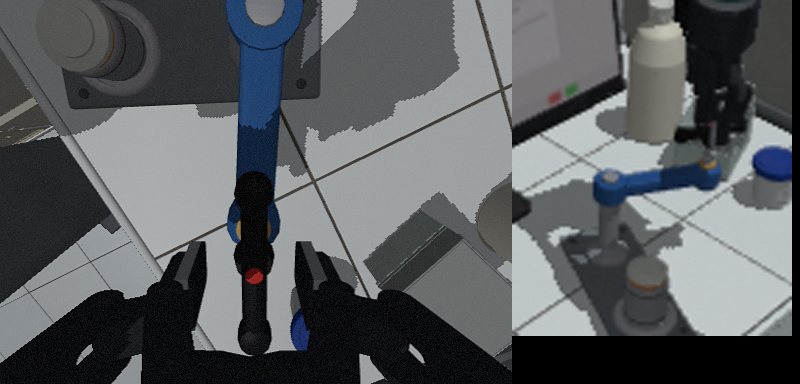

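The bar is centred between the fingers, with the red dot at (255,276). The vessel is still upright in the seat.

Run:
```python
from h import *
d=wristify(load('w4'));print(ray(d,254,276,.187),ray(d,254,172,.182),ray(d,254,333,.182),'col',ray(d,265,8,.133))
```

```text
[ 0.51769505 -0.22856032  0.187     ] [ 0.5485281  -0.19449861  0.182     ] [ 0.49466245 -0.25410574  0.182     ] col [ 0.60149299 -0.14461756  0.133     ]
```

Emit:
{"op": "send_rows", "data": {"increments": [{"gripper":0.3,"linear":[0,-0.002,0.002],"delta_rot":[0,0,0]},{"gripper":0.6,"linear":[0,-0.002,0.002],"delta_rot":[0,0,0]},{"gripper":1,"linear":[0,-0.002,0.002],"delta_rot":[0,0,0]},{"gripper":1,"linear":[0,-0.002,0.002],"delta_rot":[0,0,0]},{"gripper":1,"linear":[0,-0.002,0.002],"delta_rot":[0,0,0]},{"gripper":1,"linear":[0,-0.002,0.002],"delta_rot":[0,0,0]}], "newtons": 60}}

```text
clock: 9.65
position: [0.5176, -0.2297, 0.1753]
ee_rot: [0.001, 0.915, 0.403, 0.001]
contact_force: [-0.6, 0.3, 5.6]
width: 0.0096
gripper_force: 61.6
```

```bash
cat > st.py <<'E'
from h import *
s=get_state();q=np.array(s['ee_rot']);X=Ro.from_quat(q[[1,2,3,0]]).as_matrix()[:,0]
print(s['clock'],'p',np.round(s['position'],4),'yaw',round(np.arctan2(X[1],X[0]),3),'F',np.round(s['contact_force'],1),'M',np.round(s['moment'],3),'w',round(s['width'],4),'g',round(s['gripper_force'],1),'q',np.round(s['qpos'],2))
E
python3 st.py
```

```text
9.65 p [ 0.5176 -0.2297  0.1753] yaw 0.83 F [-0.6  0.3  5.6] M [0.234 0.198 0.193] w 0.0096 g 61.6 q [-0.54  0.3   1.62  0.    1.22  0.2 ]
```

Emit:
{"op": "send_rows", "data": {"increments": [{"gripper":1,"linear":[-0.0109,0.0126,0],"delta_rot":[0,0,-0.14]},{"gripper":1,"linear":[-0.02,0.0266,0],"delta_rot":[0,0,-0.28]},{"gripper":1,"linear":[-0.027,0.0417,0],"delta_rot":[0,0,-0.42]},{"gripper":1,"linear":[-0.0319,0.0577,0],"delta_rot":[0,0,-0.56]}]}}

```text
clock: 10.05
position: [0.4854, -0.1741, 0.1752]
ee_rot: [0.003, 0.991, 0.132, 0.0]
contact_force: [-0.4, -3.4, 3.7]
width: 0.01
gripper_force: 61.3
```

```bash
python3 st.py
```

```text
10.05 p [ 0.4854 -0.1741  0.1752] yaw 0.264 F [-0.4 -3.4  3.7] M [-0.646  0.143 -0.089] w 0.01 g 61.3 q [-0.48  0.22  1.72 -0.    1.19  0.83]
```

Emit:
{"op": "send_rows", "data": {"increments": [{"gripper":1,"linear":[-0.0026,0.0164,0],"delta_rot":[0,0,-0.14]},{"gripper":1,"linear":[-0.0028,0.0331,0],"delta_rot":[0,0,-0.28]},{"gripper":1,"linear":[-0.0008,0.0497,0],"delta_rot":[0,0,-0.42]},{"gripper":1,"linear":[0.0036,0.0657,0],"delta_rot":[0,0,-0.56]},{"gripper":1,"linear":[0.0102,0.0811,0],"delta_rot":[0,0,-0.7]},{"gripper":1,"linear":[0.0188,0.0953,0],"delta_rot":[0,0,-0.84]},{"gripper":1,"linear":[0.0188,0.0953,0],"delta_rot":[0,0,-0.84]}]}}

```text
clock: 10.75
position: [0.5032, -0.0742, 0.1751]
ee_rot: [-0.001, 0.959, -0.282, -0.001]
contact_force: [-6.1, 4.0, 10.1]
width: 0.0103
gripper_force: 62.2
```

```bash
python3 st.py
```

```text
10.75 p [ 0.5032 -0.0742  0.1751] yaw -0.572 F [-6.1  4.  10.1] M [ 0.639  0.82  -0.303] w 0.0103 g 62.2 q [-0.28  0.22  1.73  0.    1.19  1.86]
```

Emit:
{"op": "send_rows", "data": {"increments": [{"gripper":1,"linear":[0.0024,0.0032,0],"delta_rot":[0,0,-0.033]},{"gripper":1,"linear":[0.0049,0.0063,0],"delta_rot":[0,0,-0.066]},{"gripper":1,"linear":[0.0062,0.0078,0],"delta_rot":[0,0,-0.083]},{"gripper":1,"linear":[0.0062,0.0078,0],"delta_rot":[0,0,-0.083]}]}}

```text
clock: 11.15
position: [0.5084, -0.0673, 0.1751]
ee_rot: [-0.001, 0.947, -0.321, -0.002]
contact_force: [-5.3, 4.6, 10.1]
width: 0.0099
gripper_force: 62.1
```

```bash
python3 st.py
```

```text
11.15 p [ 0.5084 -0.0673  0.1751] yaw -0.654 F [-5.3  4.6 10.1] M [ 0.537  0.917 -0.018] w 0.0099 g 62.1 q [-0.27  0.22  1.72  0.    1.2   1.96]
```

Emit:
{"op": "send_rows", "data": {"increments": [{"gripper":1,"linear":[0.0007,0.0028,0],"delta_rot":[0,0,-0.02]},{"gripper":1,"linear":[0.0019,0.0044,0],"delta_rot":[0,0,-0.035]},{"gripper":1,"linear":[0.0019,0.0044,0],"delta_rot":[0,0,-0.035]}]}}

```text
clock: 11.45
position: [0.5097, -0.0656, 0.1751]
ee_rot: [0.002, 0.942, -0.337, -0.002]
contact_force: [-7.3, -3.1, 9.5]
width: 0.0103
gripper_force: 62.1
```

```bash
python3 st.py
```

```text
11.45 p [ 0.5097 -0.0656  0.1751] yaw -0.687 F [-7.3 -3.1  9.5] M [-0.447  1.243  0.154] w 0.0103 g 62.1 q [-0.26  0.23  1.72 -0.    1.2   2.  ]
```

Emit:
{"op": "send_rows", "data": {"increments": [{"gripper":1,"linear":[0.001,0.0018,0],"delta_rot":[0,0,0]},{"gripper":1,"linear":[0.0018,0.003,0],"delta_rot":[0,0,0]},{"gripper":1,"linear":[0.0018,0.003,0],"delta_rot":[0,0,0]}]}}

```text
clock: 11.75
position: [0.5098, -0.0654, 0.1751]
ee_rot: [0.006, 0.942, -0.336, -0.002]
contact_force: [-11.7, -10.2, 12.1]
width: 0.0099
gripper_force: 62.2
```

```bash
python3 st.py
```

```text
11.75 p [ 0.5098 -0.0654  0.1751] yaw -0.686 F [-11.7 -10.2  12.1] M [-1.697  1.851  0.118] w 0.0099 g 62.2 q [-0.26  0.23  1.72 -0.01  1.2   2.01]
```

Emit:
{"op": "send_rows", "data": {"increments": [{"gripper":1,"linear":[-0.0022,-0.0036,0],"delta_rot":[0,0,0]},{"gripper":1,"linear":[-0.0022,-0.0036,-0.0003],"delta_rot":[0,0,-0.12]},{"gripper":1,"linear":[-0.0022,-0.0036,-0.0006],"delta_rot":[0,0,-0.24]},{"gripper":1,"linear":[-0.0022,-0.0036,-0.0009],"delta_rot":[0,0,-0.36]},{"gripper":1,"linear":[-0.0022,-0.0036,-0.0012],"delta_rot":[0,0,-0.48]},{"gripper":1,"linear":[-0.0022,-0.0036,-0.0014],"delta_rot":[0,0,-0.6]},{"gripper":1,"linear":[-0.0022,-0.0036,-0.0014],"delta_rot":[0,0,-0.6]}]}}

```text
clock: 12.45
position: [0.5102, -0.0653, 0.1737]
ee_rot: [0.001, 0.799, -0.601, -0.001]
contact_force: [-5.5, -1.1, 9.2]
width: 0.0101
gripper_force: 61.9
```

```bash
python3 st.py
```

```text
12.45 p [ 0.5102 -0.0653  0.1737] yaw -1.29 F [-5.5 -1.1  9.2] M [-0.14   0.911 -0.089] w 0.0101 g 61.9 q [-0.26  0.23  1.72 -0.    1.19  2.6 ]
```

Emit:
{"op": "send_rows", "data": {"increments": [{"gripper":0,"linear":[0,0,0],"delta_rot":[0,0,0]},{"gripper":0,"linear":[0,0,0],"delta_rot":[0,0,0]},{"gripper":0,"linear":[0,0,0],"delta_rot":[0,0,0]},{"gripper":0,"linear":[0,0,0.02],"delta_rot":[0,0,0]},{"gripper":0,"linear":[0,0,0.035],"delta_rot":[0,0,0]},{"gripper":0,"linear":[0,0,0.035],"delta_rot":[0,0,0.14]},{"gripper":0,"linear":[0,0,0.035],"delta_rot":[0,0,0.28]},{"gripper":0,"linear":[0,0,0.035],"delta_rot":[0,0,0.42]}]}}

```text
clock: 13.25
position: [0.5121, -0.0649, 0.2074]
ee_rot: [-0.0, 0.908, -0.418, 0.0]
contact_force: [0.3, 0.2, -0.6]
width: 0.0427
gripper_force: 0.0
```

Emit:
{"op": "send_rows", "data": {"increments": [{"gripper":0,"linear":[0,0,0],"delta_rot":[0,0,0.145]},{"gripper":0,"linear":[0,0,0],"delta_rot":[0,0,0.29]},{"gripper":0,"linear":[0,0,0],"delta_rot":[0,0,0.435]},{"gripper":0,"linear":[0,0,0],"delta_rot":[0,0,0.58]},{"gripper":0,"linear":[0,0,0],"delta_rot":[0,0,0.725]},{"gripper":0,"linear":[0,0,0],"delta_rot":[0,0,0.87]},{"gripper":0,"linear":[0,0,0],"delta_rot":[0,0,1.015]},{"gripper":0,"linear":[0,0,0],"delta_rot":[0,0,1.16]}]}}

```text
clock: 14.05
position: [0.5121, -0.0649, 0.2072]
ee_rot: [-0.0, 0.989, 0.148, -0.0]
contact_force: [-0.2, 0.2, -0.7]
width: 0.0424
gripper_force: 0.0
```

Emit:
{"op": "send_rows", "data": {"increments": [{"gripper":0,"linear":[0,0,0],"delta_rot":[0,0,0.145]},{"gripper":0,"linear":[0,0,0],"delta_rot":[0,0,0.29]},{"gripper":0,"linear":[0,0,0],"delta_rot":[0,0,0.435]},{"gripper":0,"linear":[0,0,0],"delta_rot":[0,0,0.58]},{"gripper":0,"linear":[0,0,0],"delta_rot":[0,0,0.725]},{"gripper":0,"linear":[0,0,0],"delta_rot":[0,0,0.87]},{"gripper":0,"linear":[0,0,0],"delta_rot":[0,0,1.015]},{"gripper":0,"linear":[0,0,0],"delta_rot":[0,0,1.16]}]}}

```text
clock: 14.85
position: [0.5121, -0.0649, 0.2072]
ee_rot: [-0.0, 0.746, 0.666, 0.0]
contact_force: [-0.7, 0.2, -0.1]
width: 0.043
gripper_force: 0.0
```

Emit:
{"op": "send_rows", "data": {"increments": [{"gripper":0,"linear":[0,0,0],"delta_rot":[0,0,0.14]},{"gripper":0,"linear":[0,0,0],"delta_rot":[0,0,0.28]},{"gripper":0,"linear":[0,0,0],"delta_rot":[0,0,0.4]},{"gripper":0,"linear":[0,0,0],"delta_rot":[0,0,0.4]},{"gripper":0,"linear":[0,0,0],"delta_rot":[0,0,0.4]}]}}

```text
clock: 15.35
position: [0.512, -0.0649, 0.2073]
ee_rot: [-0.0, 0.602, 0.798, 0.0]
contact_force: [-0.5, 0.0, 0.1]
width: 0.0427
gripper_force: 0.0
```

```bash
python3 st.py
python3 - <<'E'
from h import *
snap('wrist','w5');d=wristify(load('w5'));print(proj(d,[[.5107,-.0662,.185]])*1.5625)
cv2.imwrite('pics/w5b.png',cv2.resize(d['pixels'],(800,600)))
E
```

```text
15.35 p [ 0.512  -0.0649  0.2073] yaw 1.849 F [-0.5  0.   0.1] M [-0.017 -0.014  0.001] w 0.0427 g 0.0 q [-0.26  0.2   1.67  0.    1.27 -0.54]
[[387.3084623  373.49316344]]
```

View pics/w5b.png

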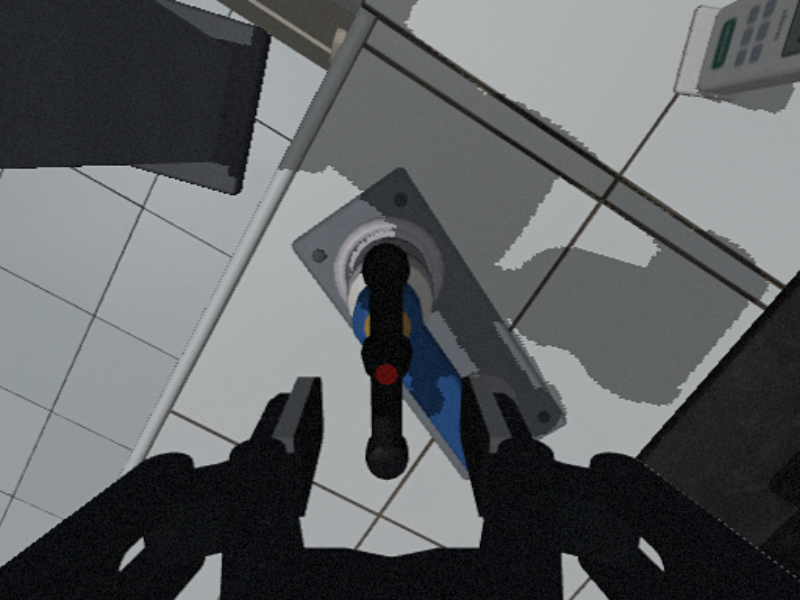

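The bar lies straight along the tool with its red centre at (387,374), and the arm is over the vessel. Next I regrip, offset by about (-1.3,-1.1) mm.

Emit:
{"op": "send_rows", "data": {"increments": [{"gripper":0,"linear":[-0.0013,-0.0011,-0.015],"delta_rot":[0,0,0]},{"gripper":0,"linear":[-0.0013,-0.0011,-0.034],"delta_rot":[0,0,0]},{"gripper":0,"linear":[-0.0013,-0.0011,-0.034],"delta_rot":[0,0,0]},{"gripper":0.5,"linear":[-0.0013,-0.0011,-0.034],"delta_rot":[0,0,0]},{"gripper":1,"linear":[-0.0013,-0.0011,-0.034],"delta_rot":[0,0,0]},{"gripper":1,"linear":[-0.0013,-0.0011,-0.034],"delta_rot":[0,0,0]},{"gripper":1,"linear":[-0.0013,-0.0011,-0.034],"delta_rot":[0,0,0]},{"gripper":1,"linear":[-0.0013,-0.0011,-0.034],"delta_rot":[0,0,0]}], "newtons": 60}}

```text
clock: 16.2
position: [0.5105, -0.0664, 0.1745]
ee_rot: [0.001, 0.601, 0.799, -0.0]
contact_force: [-3.2, -1.0, 5.8]
width: 0.0099
gripper_force: 60.1
```

```bash
python3 st.py
```

```text
16.2 p [ 0.5105 -0.0664  0.1745] yaw 1.852 F [-3.2 -1.   5.8] M [-0.175  0.571 -0.003] w 0.0099 g 60.1 q [-0.26  0.23  1.72 -0.    1.19 -0.54]
```

Emit:
{"op": "send_rows", "data": {"increments": [{"gripper":1,"linear":[0,0,-0.0002],"delta_rot":[0,0,-0.1]},{"gripper":1,"linear":[0,0,-0.0005],"delta_rot":[0,0,-0.2]},{"gripper":1,"linear":[0,0,-0.0007],"delta_rot":[0,0,-0.3]}]}}

```text
clock: 16.5
position: [0.5105, -0.0664, 0.1738]
ee_rot: [0.001, 0.715, 0.699, -0.0]
contact_force: [-2.8, -0.8, 6.1]
width: 0.0101
gripper_force: 60.1
```

```bash
python3 st.py
```

```text
16.5 p [ 0.5105 -0.0664  0.1738] yaw 1.549 F [-2.8 -0.8  6.1] M [-0.19   0.476  0.255] w 0.0101 g 60.1 q [-0.26  0.23  1.72 -0.    1.19 -0.24]
```

Emit:
{"op": "send_rows", "data": {"increments": [{"gripper":1,"linear":[0,0,-0.0002],"delta_rot":[0,0,-0.1]},{"gripper":1,"linear":[0,0,-0.0005],"delta_rot":[0,0,-0.2]},{"gripper":1,"linear":[0,0,-0.0007],"delta_rot":[0,0,-0.3]},{"gripper":1,"linear":[0,0,-0.001],"delta_rot":[0,0,-0.4]}]}}

```text
clock: 16.9
position: [0.5105, -0.0665, 0.1728]
ee_rot: [0.001, 0.84, 0.543, -0.0]
contact_force: [-3.9, -0.5, 7.3]
width: 0.0103
gripper_force: 60.2
```

```bash
python3 st.py
```

```text
16.9 p [ 0.5105 -0.0665  0.1728] yaw 1.149 F [-3.9 -0.5  7.3] M [-0.161  0.527  0.241] w 0.0103 g 60.2 q [-0.26  0.23  1.73 -0.    1.19  0.16]
```

Emit:
{"op": "send_rows", "data": {"increments": [{"gripper":1,"linear":[0,0,-0.0002],"delta_rot":[0,0,-0.1]},{"gripper":1,"linear":[0,0,-0.0005],"delta_rot":[0,0,-0.2]},{"gripper":1,"linear":[0,0,-0.0007],"delta_rot":[0,0,-0.3]}]}}

```text
clock: 17.2
position: [0.5105, -0.0665, 0.1722]
ee_rot: [0.001, 0.911, 0.412, 0.0]
contact_force: [-4.0, -0.9, 6.6]
width: 0.0101
gripper_force: 60.2
```

```bash
python3 st.py
```

```text
17.2 p [ 0.5105 -0.0665  0.1722] yaw 0.849 F [-4.  -0.9  6.6] M [-0.164  0.6    0.291] w 0.0101 g 60.2 q [-0.26  0.23  1.73 -0.    1.19  0.46]
```

Emit:
{"op": "send_rows", "data": {"increments": [{"gripper":1,"linear":[0,0,-0.0002],"delta_rot":[0,0,-0.1]},{"gripper":1,"linear":[0,0,-0.0005],"delta_rot":[0,0,-0.2]}]}}

```text
clock: 17.4
position: [0.5105, -0.0665, 0.1717]
ee_rot: [0.001, 0.948, 0.319, 0.0]
contact_force: [-3.3, 0.4, 7.5]
width: 0.0099
gripper_force: 60.2
```

```bash
python3 st.py
```

```text
17.4 p [ 0.5105 -0.0665  0.1717] yaw 0.649 F [-3.3  0.4  7.5] M [-0.137  0.569  0.228] w 0.0099 g 60.2 q [-0.26  0.23  1.73 -0.    1.19  0.66]
```

Emit:
{"op": "send_rows", "data": {"increments": [{"gripper":1,"linear":[0,0,-0.0002],"delta_rot":[0,0,-0.1]},{"gripper":1,"linear":[0,0,-0.0005],"delta_rot":[0,0,-0.2]},{"gripper":1,"linear":[0,0,-0.0007],"delta_rot":[0,0,-0.3]}]}}

```text
clock: 17.7
position: [0.5105, -0.0665, 0.1712]
ee_rot: [0.001, 0.985, 0.173, 0.0]
contact_force: [-3.8, 0.0, 8.5]
width: 0.0101
gripper_force: 60.4
```

```bash
python3 st.py
```

```text
17.7 p [ 0.5105 -0.0665  0.1712] yaw 0.349 F [-3.8  0.   8.5] M [-0.166  0.623  0.279] w 0.0101 g 60.4 q [-0.26  0.23  1.73 -0.    1.18  0.96]
```

Emit:
{"op": "send_rows", "data": {"increments": [{"gripper":1,"linear":[0,0,-0.0002],"delta_rot":[0,0,-0.1]},{"gripper":1,"linear":[0,0,-0.0005],"delta_rot":[0,0,-0.2]}]}}

```text
clock: 17.9
position: [0.5105, -0.0665, 0.1708]
ee_rot: [0.001, 0.997, 0.074, 0.0]
contact_force: [-3.8, -0.6, 9.3]
width: 0.0099
gripper_force: 60.6
```

```bash
python3 st.py
```

```text
17.9 p [ 0.5105 -0.0665  0.1708] yaw 0.149 F [-3.8 -0.6  9.3] M [-0.124  0.681  0.341] w 0.0099 g 60.6 q [-0.26  0.23  1.73 -0.    1.18  1.16]
```

Emit:
{"op": "send_rows", "data": {"increments": [{"gripper":1,"linear":[0,0,-0.0003],"delta_rot":[0,0,-0.1]}]}}

```text
clock: 18.0
position: [0.5106, -0.0665, 0.1707]
ee_rot: [0.001, 1.0, 0.024, 0.0]
contact_force: [-4.5, 0.1, 10.5]
width: 0.0101
gripper_force: 60.7
```

```bash
python3 st.py
```

```text
18.0 p [ 0.5106 -0.0665  0.1707] yaw 0.049 F [-4.5  0.1 10.5] M [-0.08   0.792  0.293] w 0.0101 g 60.7 q [-0.26  0.23  1.73 -0.    1.18  1.26]
```

Emit:
{"op": "send_rows", "data": {"increments": [{"gripper":1,"linear":[0,0,-0.0003],"delta_rot":[0,0,-0.1]}]}}

```text
clock: 18.1
position: [0.5106, -0.0665, 0.1706]
ee_rot: [0.001, 1.0, -0.025, 0.001]
contact_force: [-5.0, -0.8, 11.1]
width: 0.0101
gripper_force: 60.8
```

```bash
python3 st.py
```

```text
18.1 p [ 0.5106 -0.0665  0.1706] yaw -0.051 F [-5.  -0.8 11.1] M [-0.161  0.743  0.364] w 0.0101 g 60.8 q [-0.26  0.23  1.73 -0.    1.18  1.36]
```

Emit:
{"op": "send_rows", "data": {"increments": [{"gripper":1,"linear":[0,0,-0.0001],"delta_rot":[0,0,-0.1]}]}}

```text
clock: 18.2
position: [0.5106, -0.0665, 0.1704]
ee_rot: [0.001, 0.997, -0.075, 0.001]
contact_force: [-3.3, 0.4, 9.2]
width: 0.01
gripper_force: 60.7
```

```bash
python3 st.py
```

```text
18.2 p [ 0.5106 -0.0665  0.1704] yaw -0.151 F [-3.3  0.4  9.2] M [-0.108  0.774  0.46 ] w 0.01 g 60.7 q [-0.26  0.23  1.73 -0.    1.18  1.46]
```

Emit:
{"op": "send_rows", "data": {"increments": [{"gripper":1,"linear":[0,0,-0.0001],"delta_rot":[0,0,-0.1]}]}}

```text
clock: 18.3
position: [0.5106, -0.0665, 0.1703]
ee_rot: [0.001, 0.992, -0.125, 0.001]
contact_force: [-3.1, -0.3, 10.0]
width: 0.01
gripper_force: 60.7
```

```bash
python3 st.py
```

```text
18.3 p [ 0.5106 -0.0665  0.1703] yaw -0.251 F [-3.1 -0.3 10. ] M [-0.134  0.741  0.43 ] w 0.01 g 60.7 q [-0.26  0.23  1.73 -0.    1.18  1.56]
```

Emit:
{"op": "send_rows", "data": {"increments": [{"gripper":1,"linear":[0,0,0],"delta_rot":[0,0,-0.02]}]}}

```text
clock: 18.4
position: [0.5106, -0.0665, 0.1703]
ee_rot: [0.001, 0.991, -0.134, 0.001]
contact_force: [-3.3, -1.3, 9.6]
width: 0.0098
gripper_force: 60.6
```

```bash
python3 st.py
```

```text
18.4 p [ 0.5106 -0.0665  0.1703] yaw -0.269 F [-3.3 -1.3  9.6] M [-0.186  0.767  0.4  ] w 0.0098 g 60.6 q [-0.26  0.23  1.73 -0.    1.18  1.58]
```

Emit:
{"op": "send_rows", "data": {"increments": [{"gripper":1,"linear":[0,0,0],"delta_rot":[0,0,-0.02]}]}}

```text
clock: 18.5
position: [0.5106, -0.0665, 0.1702]
ee_rot: [0.001, 0.99, -0.143, 0.001]
contact_force: [-3.5, -0.6, 9.0]
width: 0.0097
gripper_force: 60.6
```

```bash
python3 st.py
```

```text
18.5 p [ 0.5106 -0.0665  0.1702] yaw -0.288 F [-3.5 -0.6  9. ] M [-0.16   0.772  0.41 ] w 0.0097 g 60.6 q [-0.26  0.23  1.73 -0.    1.18  1.6 ]
```

Emit:
{"op": "send_rows", "data": {"increments": [{"gripper":1,"linear":[0,0,0],"delta_rot":[0,0,-0.05]}]}}

```text
clock: 18.6
position: [0.5106, -0.0665, 0.1702]
ee_rot: [0.001, 0.986, -0.168, 0.001]
contact_force: [-3.2, -1.5, 8.9]
width: 0.0095
gripper_force: 60.6
```

```bash
python3 st.py
```

```text
18.6 p [ 0.5106 -0.0665  0.1702] yaw -0.338 F [-3.2 -1.5  8.9] M [-0.127  0.689  0.456] w 0.0095 g 60.6 q [-0.26  0.23  1.73 -0.    1.18  1.65]
```

Emit:
{"op": "send_rows", "data": {"increments": [{"gripper":0,"linear":[0,0,0],"delta_rot":[0,0,0]},{"gripper":0,"linear":[0,0,0],"delta_rot":[0,0,0]},{"gripper":0,"linear":[0,0,0],"delta_rot":[0,0,0]},{"gripper":0,"linear":[0,0,0.02],"delta_rot":[0,0,0]},{"gripper":0,"linear":[0,0,0.05],"delta_rot":[0,0,0]},{"gripper":0,"linear":[-0.03,0,0.08],"delta_rot":[0,0,0]},{"gripper":0,"linear":[-0.06,0,0.1],"delta_rot":[0,0,0]},{"gripper":0,"linear":[-0.06,0,0.1],"delta_rot":[0,0,0]}]}}

```text
clock: 19.4
position: [0.4492, -0.066, 0.2714]
ee_rot: [0.0, 0.986, -0.168, 0.002]
contact_force: [0.1, -0.5, -0.7]
width: 0.0429
gripper_force: 0.0
```

```bash
python3 st.py
python3 - <<'E'
from h import *
d=snap('wrist','w6');e=snap('scene','s6')
c=np.zeros((384,800,3),np.uint8);c[:,:512]=d['pixels'];c[:336,512:792]=cv2.resize(e['pixels'][130:250,220:320],None,fx=2.8,fy=2.8,interpolation=cv2.INTER_CUBIC);cv2.imwrite('pics/c6.png',c)
E
```

```text
19.4 p [ 0.4492 -0.066   0.2714] yaw -0.338 F [ 0.1 -0.5 -0.7] M [-0.012 -0.038  0.012] w 0.0429 g 0.0 q [-0.3   0.07  1.67 -0.    1.4   1.61]
```

View pics/c6.png

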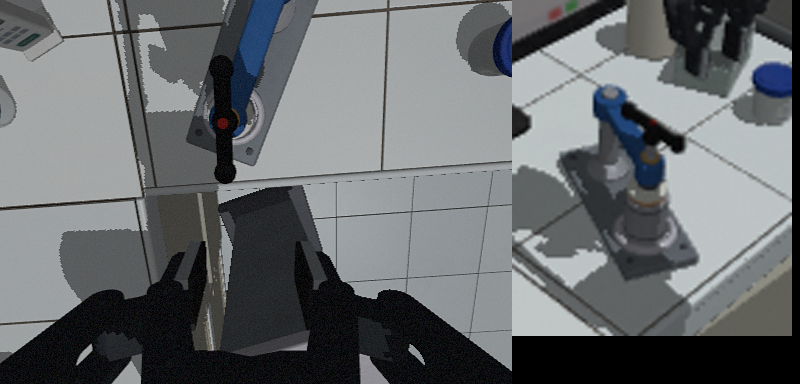

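The arm is over the seat with the handle centre at (224,123). The scene crop shows the screw foot down on the vessel's lid, the vessel upright in the seat, and the robot clear.

```bash
python3 -c "
from rig import sign_off
print(sign_off())"
```

```text
the job is handed in; nothing more can be done
None
```

The vessel is clamped in the seat with the blue arm at its stop. I stopped turning the T-handle at a measured 0.46 N m or so and handed the job in at about 19.5 s with the robot clear; no verdict was returned.

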